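Locate a fixture block in the corner of a fixture plate and lock the cam clamp

ROBOT

A 7-joint arm with a two-finger parallel gripper is mounted at the origin on the work surface; the furniture and walls round the work are solid. World frame = base frame: x ahead of the robot, y to its left, z up, the work surface at z = 0. Lengths are in m, angles in rad, forces in N, time in s.
With the tool pointing down it reaches from about 0.425 to 0.925 m from the base axis. Payload 6.8 kg.
Tool frame: the origin (TCP) lies at the very end of the fingers, on their centre line; the grasp point (between the pads) lies 19 mm behind it; z points along the fingers, y is the line along which they close (so a half turn about z gives the same grasp; the last joint's range is limited). The gripper opens to 85 mm and grips with 20 to 120 N. Pads are 22 mm wide; open, the fingers measure 114 mm over their backs; the gripper's body (76 mm by 85 mm) begins 54 mm behind the grasp point. The pads swing forward as they close: fully open they stand 13 mm farther back than shut.
Start: joints at [1.035, 0.477, 0.022, 1.555, -0.011, 1.109, -0.083], TCP at [0.28, -0.614, 0.231] pointing down, gripper open.
Joint ranges: [-2.96, 2.96], [-0.34, 2.1], [-1.41, 1.46], [0.24, 2.44], [-1.37, 4.51], [0.17, 1.92], [-2.96, 2.96]. Speed limits (rad/s): [2.39, 2.39, 3.14, 3.14, 3.14, 3.14, 3.14].

INTERFACE

Orientations are given as a unit quaternion [w, x, y, z].
In Python, from station import bot gives the robot as it stands.
- The arm moves only by the shell command python3 nudge.py [FORCE], which reads ROWS from standard input. ROWS is one flat JSON list of numbers that holds 1 to 20 rows one after another, with no inner brackets; each row has 5 numbers: dx, dy, dz in m, then a turn about the tool's z in rad, then the opening from 0.0 (shut) to 1.0 (fully open); each row shifts and turns the commanded pose from where the row before left it, along the tool's axes as they then stand; what a row does not reach is not made up. A row lasts 1/10 s, in which the tool goes at most 0.05 m and 0.15 rad, less where a joint would pass 70% of its speed; a pose out of reach is approached as far as the arm can. The fingers move at their own pace and stop on an object; FORCE is the grip in N (left out, the last holds). Time passes only in rows, so rows that do not move let the fingers close. It prints the time, the measured TCP pose, the force, the opening and the grip force at its end. Input that does not fit is refused with a message, and nothing moves.
- bot.get_obs(): the state, without advancing time (a new reading comes with each control period).
- bot.read_camera(name): name is "scene" or "top" or "wrist"; returns the picture (420x560x3 uint8, blue, green, red); there is no depth.
- bot.camera_info(name): a dict with "vertical_fov" (degrees; the focal length in pixels is half the picture's height over the tangent of half this angle, whatever the lens; pixels are square), "cx", "cy" (the principal point, pixels), "view" (4x4, takes a point from world to camera coordinates); the wrist camera has in their place "hand_eye" (4x4, takes a point from camera to tool coordinates, whose origin is the TCP and whose axes are the flange's). Camera axes: x right, y up, looking along -z (the intrinsics and any distortion apply to the point x, -y, -z); pixel columns grow to the right and rows downward; lengths in m; the calibration is good to about 2 mm. The wrist camera is an equidistant fisheye: a pixel r from the principal point sees the ray r / f radians off the axis. A picture is of the moment at which its call begins: read the wrist's pose just before it. camera_info takes no time and is no camera call.
- bot.hand_in(): hands the job in; it is judged then, once.
The state is a dict: "t": time; "q": joint angles; "joint_vel": joint speeds; "joint_torque": joint torques, N m; "eef_pos": TCP position; "tool_rot": TCP orientation; "contact_force": force on the tool from outside, world axes, zero at the start; "torque": the same for the moment, N m; "gripper_width": opening from 0.0 (shut) to 1.0 (fully open); "grasp_force": force on a finger pad.
Only numpy, scipy, OpenCV 4.12 (cv2) and the standard library are available. Lean on these libraries where they do the work, as an engineer would, in place of code of your own. Each camera call takes 0.05 s, during which the arm holds its last target. There are 200 camera calls.

TASK

Using fingertips only, push the black fixture block across the aluminium fixture plate until it sits flat along the back rail and fully up to the end stop, while the red-knobbed cam lever is still open. Then push the lever round, towards the side the block came from, until it is fully closed and the cam clamps the block in its corner. Push only: do not grip, lift or force anything, and leave the tools and parts around the plate where they are.

Things in the scene. Friction and masses are not known exactly. Their poses are not given: they have to be found in the camera images.
- fixture_plate: Aluminium fixture plate with a grid of tapped holes, fixed to the bench, 160 x 260 x 12 mm (its x, y, z). Origin at the centre of its underside; its x axis points roughly away from the robot, y roughly to the robot's left. On it: a steel back rail on the far (+x) side, the end stop at the +y end, the cam lever before it. Rail and stop rise 20 mm above the plate's top (screw heads 23 mm).
- corner (a point): Point on the plate's top, at x = +45, y = +90 mm of the plate (axes as the plate's), where the two locating faces meet. The rail's face looks to -x there and runs straight along y from y = -123 to +113 mm of the plate; the rail is 16 mm thick.
- stop_face (a point): Centre of the flat face, looking to -y, of the end stop's round button (14 mm diameter), at x = +17, y = +90 mm of the plate, 11 mm above its top. The button stands 6 mm proud of a steel stop block, 40 (x) x 15 (y) mm.
- block: Black machined fixture block, loose on the plate, 50 (its x) x 70 (its y) mm, body 22 mm high, with two pins (tops at 34 mm); 0.15 to 0.3 kg. Origin at the centre of its underside. Starts up to 0.35 rad askew near the plate's -y end, off the rail. Home: +x face on the rail, +y face on the button, so its origin is at x = +20, y = +55 mm of the plate and its axes parallel to the plate's.
- cam_lever (a joint): Lever angle in rad: 0 open, 1.75 fully closed at its limit; closes counter-clockwise from above. Starts at 0 to 0.35. At 0 the arm points along the plate's -x from the pivot, at 1.57 along its -y. Arm 11 mm wide, 7 mm thick, 20 to 27 mm above the plate's top. Stiff hinge (0.1 N m), stays where left. From about 1.5 on it clamps a block that is home and needs a firmer push.
- lever_pivot (a point): Pivot of the cam lever on the plate's top, at x = -26.5, y = +55 mm of the plate. Round it, under the arm, turns an eccentric disc (32 mm diameter, 3 to 19 mm above the plate's top); with the lever under 0.35 it stands at least 5 mm clear of a block that is home.
- lever_knob (a point): Middle of the upright red knob (19 mm diameter, 26 mm high) at the end of the lever's arm, 78 mm from the pivot and 33 mm above the plate's top; the knob's top is 46 mm above the plate's top.
- plug_gauge: Plug gauge, grey with a green and a red ring, 21 x 97 x 18 mm, lying on the bench on the block's side of the plate; origin at the centre of its underside, long axis y. Bystander.
- bush: Brass-coloured flanged bush standing on its flange, 36 mm diameter, 28 mm high, on the bench beside the plate on the block's side; origin at the centre of its underside. Bystander.
- calliper: Steel sliding calliper, 76 x 200 x 11 mm, lying on the bench to the left of the plate; origin at the centre of its underside, long axis y. Bystander.
- paste_tin: Blue round tin, 57 mm diameter, 44 mm high, standing on the bench left of the plate near its end-stop end; origin at the centre of its underside. Bystander.

How it is judged:
On the way, in this order (a step that is already met when the one before it is completed fails the run):
1. the block is home, within 3 mm of the rail and of the end stop and square to 0.06 rad, while the lever still reads under 0.7 (x of block in the frame of fixture_plate between 0.017 and 0.0225 m and y of block in the frame of fixture_plate between 0.052 and 0.0575 m and angle between the x axis of block and the x axis of fixture_plate, either way round below 0.06 rad and value of joint cam_lever below 0.7 rad), for 0.2 s.
2. the lever is closed past 1.62 (value of joint cam_lever above 1.62 rad), for 0.2 s.
At the end, for the whole second after the job is handed in: The block lies flat on the plate at rest, within 2 mm of the back rail and of the end stop and parallel to the rail within 0.035 rad, and the cam lever stands at more than 1.62 rad, clamping it (x of block in the frame of fixture_plate between 0.018 and 0.0225 m and y of block in the frame of fixture_plate between 0.053 and 0.0575 m and angle between the x axis of block and the x axis of fixture_plate, either way round below 0.035 rad and value of joint cam_lever above 1.62 rad and linear speed of block below 0.01 m/s and z of block in the frame of fixture_plate below 0.0145 m); the robot touches nothing.
It fails at once if the block is lifted more than 5 mm off the plate or tipped (z of block in the frame of fixture_plate above 0.017 m or angle between block's own z axis and vertical above 0.15 rad).
It fails at once if the block is gripped (fingers touch it while the point between their pads lies inside the block) (contact force between the fingers and block above 0.5 N and x of the grasp point in the frame of block between -0.022 and 0.022 m and y of the grasp point in the frame of block between -0.032 and 0.032 m and z of the grasp point in the frame of block below 0.036 m).
It fails at once if the lever's knob is gripped (the point between the finger pads comes within 16 mm of its middle) (distance between the grasp point and lever_knob below 0.016 m).
It fails at once if the block, or the plate with its lever, is forced (fingers press on it with more than 60 N) (contact force between the fingers and block above 60 N or contact force between the fingers and fixture_plate above 60 N).
It fails at once if a bystander is moved by more than 10 mm (distance of any of plug_gauge, bush, calliper, paste_tin from where it was at the start of the episode above 0.01 m).
It also fails if it takes over 58 s, if anything falls off the work surface, if the arm or the gripper's body presses on something with over 40 N, if the wrist force passes 120 N, or if a joint passes its speed limit or range.

## Working session

There is one attempt and no reset: what is moved stays moved. The work goes in short steps, Python scripts to look and compute and a shell command to move; the robot and the scene stay as the last step left them, time stands still between calls to the robot, and variables do not carry over. Pictures are saved under pics/ and viewed, at most 14 in all, crops included, and the job is handed in when it is done.

```bash
ls; mkdir -p pics; python3 - <<'E'
from station import bot
import cv2,json
for n in("scene","top"):
    cv2.imwrite(f"pics/{n}0.png",bot.read_camera(n)); i=bot.camera_info(n); print(n,i)
print(bot.camera_info("wrist"))
o=bot.get_obs();print(o)
E
```

```text
nudge.py
pics
station.py
scene {'vertical_fov': 51.95875078029721, 'cx': 276.856522244025, 'cy': 210.7528663479204, 'view': array([[ 0.73748479, -0.67509432, -0.01907454, -0.41494359],
       [ 0.38201303,  0.39369385,  0.83610478, -0.25620727],
       [-0.55694006, -0.62390128,  0.54823805, -0.58892396],
       [ 0.        ,  0.        ,  0.        ,  1.        ]])}
top {'vertical_fov': 50.943605543531724, 'cx': 278.728662732124, 'cy': 208.99597868399164, 'view': array([[-0.13595943, -0.99062021,  0.01366122,  0.05686281],
       [ 0.85511902, -0.11037677,  0.50654559, -0.50165379],
       [-0.50028642,  0.08055162,  0.86210495, -0.68233679],
       [ 0.        ,  0.        ,  0.        ,  1.        ]])}
{'vertical_fov': 65.70646984690485, 'cx': 277.4429874771168, 'cy': 209.3687776088992, 'hand_eye': array([[ 7.42012615e-04,  9.44893476e-01,  3.27377104e-01,
         8.46228367e-02],
       [ 9.99999283e-01, -1.00872791e-03,  6.44908684e-04,
         3.58657891e-04],
       [ 9.39604429e-04,  3.27376390e-01, -9.44893548e-01,
        -1.43470509e-01],
       [ 0.00000000e+00,  0.00000000e+00,  0.00000000e+00,
         1.00000000e+00]])}
{'t': 0.1, 'q': array([ 1.03493783,  0.47772573,  0.02236669,  1.55636615, -0.01152004,
        1.10934117, -0.08309429]), 'joint_vel': array([ 0.00063005, -0.00105955, -0.0010446 , -0.0025702 , -0.00229872,
        0.00097493,  0.00212317]), 'joint_torque': array([ 5.13493156e-03, -5.97757316e+01,  1.61389802e+00, -2.81951880e+01,
        1.28333573e-02,  5.04910131e-03, -8.71995383e-07]), 'eef_pos': array([ 0.27976091, -0.61368422,  0.23041214]), 'tool_rot': array([-8.21921500e-04,  9.77215030e-01,  2.12249975e-01, -2.39173586e-04]), 'contact_force': array([-0.36519416,  0.55232556, -0.98043098]), 'torque': array([ 0.05150176, -0.00686135,  0.02569734]), 'grasp_force': 0.0, 'gripper_width': 0.9956792356278803}
```

View pics/top0.png

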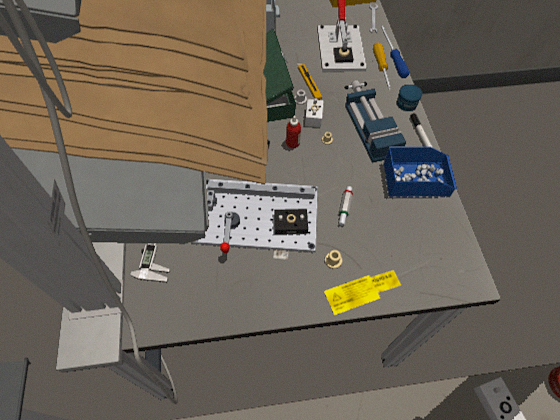

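View pics/scene0.png

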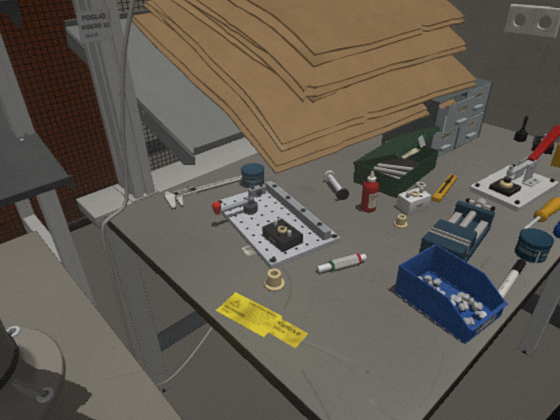

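Top: plate at about (205–318, 180–250), block (291,221), lever pivot (232,217), knob (225,247), with the end stop hidden by a shelf. Scene: the whole plate is visible, knob (217,207), block (283,234), stop near (255,190). I'll zoom in on both.

```bash
python3 - <<'E'
import cv2
a=cv2.imread("pics/scene0.png")[165:270,205:345]; cv2.imwrite("pics/s1.png",cv2.resize(a,None,fx=5.5,fy=5.5,interpolation=cv2.INTER_CUBIC))
a=cv2.imread("pics/top0.png")[170:260,195:328]; cv2.imwrite("pics/t1.png",cv2.resize(a,None,fx=6,fy=6,interpolation=cv2.INTER_CUBIC))
E
```

```text
(no output)
```

View pics/s1.png

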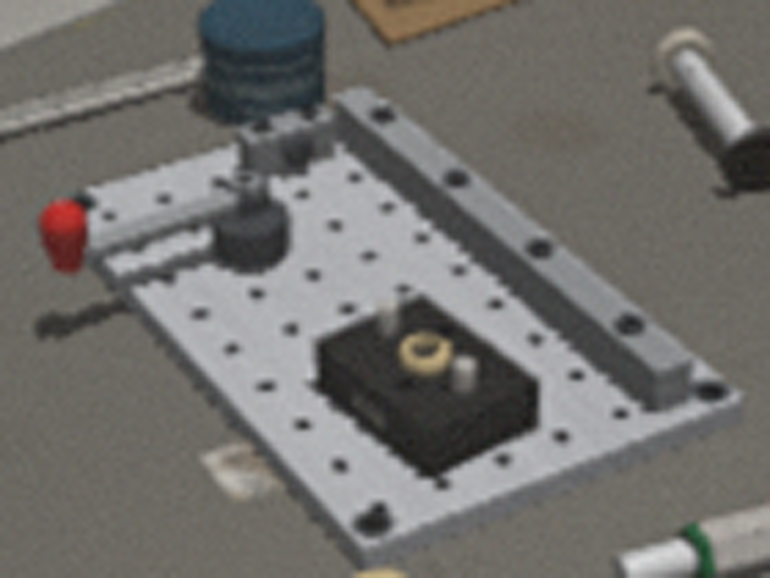

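View pics/t1.png

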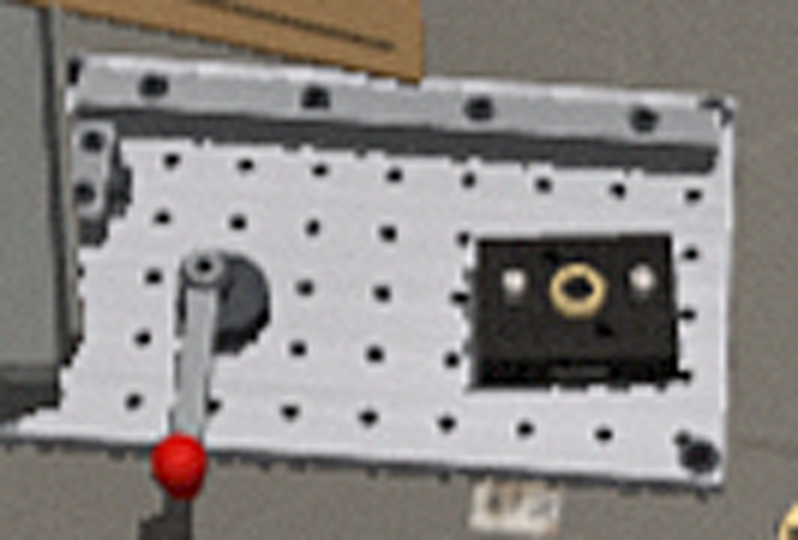

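```bash
cat > h.py <<'E'
import numpy as np
from station import bot
def ray(n,p):
    i=bot.camera_info(n); f=210/np.tan(np.radians(i["vertical_fov"])/2); V=i["view"]
    d=np.array([(p[0]-i["cx"])/f,-(p[1]-i["cy"])/f,-1.]); R=V[:3,:3]
    return -R.T@V[:3,3], R.T@d
def cast(n,p,z):
    o,d=ray(n,p); return (o+d*(z-o[2])/d[2])
def tri(p1,p2):
    o1,d1=ray("scene",p1);o2,d2=ray("top",p2)
    s=np.linalg.lstsq(np.c_[d1,-d2],o2-o1,rcond=None)[0]
    a=o1+d1*s[0];b=o2+d2*s[1]; return (a+b)/2,np.linalg.norm(a-b)
S=lambda u,v:(205+u/5.5-.5+.09,165+v/5.5-.5+.09)
T=lambda u,v:(195+u/6-.5+.08,170+v/6-.5+.08)
E
python3 - <<'E'
from h import *
np.set_printoptions(precision=4,suppress=True)
P=[("scene",S(742,395),.08,-.13),("scene",S(368,545),-.08,-.13),("scene",S(85,188),-.08,.13),("top",T(735,100),.08,-.13),("top",T(722,475),-.08,-.13)]
A=[];B=[]
for n,p,x,y in P:
    w=cast(n,p,.012);print(n,x,y,w[:2]);A.append([x,y]);B.append(w[:2])
A=np.array(A);B=np.array(B);a0=A-A.mean(0);b0=B-B.mean(0)
yaw=np.arctan2((a0[:,0]*b0[:,1]-a0[:,1]*b0[:,0]).sum(),(a0*b0).sum());R=np.array([[np.cos(yaw),-np.sin(yaw)],[np.sin(yaw),np.cos(yaw)]])
t=B.mean(0)-R@A.mean(0);print("plate",t,yaw);print("res",B-(A@R.T+t))
inv=lambda w:R.T@(w[:2]-t)
for nm,n,p,z in [("blkL","scene",S(317,345),.034),("blkR","scene",S(538,382),.034),("blkFar","scene",S(425,297),.034),("tTL","top",T(477,240),.034),("tTR","top",T(670,237),.034),("tBR","top",T(677,360),.034),("tBL","top",T(473,362),.034),
 ("pin1","top",T(515,275),.046),("pin2","top",T(643,273),.046),("spin1","scene",S(390,307),.046),("spin2","scene",S(466,360),.046),
 ("knob","top",T(181,462),.045),("knobs","scene",S(65,232),.045),("piv","top",T(205,265),.039),("railhole R","top",T(645,120),.032),
 ("railhole L","top",T(153,85),.032),("raillowR","top",T(715,165),.012)]:
    w=cast(n,p,z);print(nm,w[:2],inv(w))
print(tri(S(65,232),T(181,462)),tri(S(390,307),T(515,275)))
E
```

```text
scene 0.08 -0.13 [ 0.628  -0.1143]
scene -0.08 -0.13 [ 0.474  -0.0826]
scene -0.08 0.13 [0.5415 0.1698]
top 0.08 -0.13 [ 0.6246 -0.1154]
top -0.08 -0.13 [ 0.4723 -0.0831]
plate [0.5828 0.0265] -0.2492404770817763
res [[-0.0003  0.0049]
 [ 0.0007 -0.0029]
 [ 0.0041 -0.0025]
 [-0.0037  0.0037]
 [-0.0009 -0.0034]]
blkL [ 0.5177 -0.0071] [-0.0548 -0.0487]
blkR [ 0.559  -0.0781] [ 0.0027 -0.1073]
blkFar [ 0.5666 -0.0118] [-0.0063 -0.0411]
tTL [ 0.5638 -0.0096] [-0.0095 -0.0397]
tTR [ 0.5563 -0.0776] [-0.     -0.1074]
tBR [ 0.5074 -0.0717] [-0.0488 -0.1138]
tBL [ 0.5157 -0.0018] [-0.058 -0.044]
pin1 [ 0.5413 -0.0198] [-0.0288 -0.0551]
pin2 [ 0.5364 -0.0639] [-0.0227 -0.0991]
spin1 [ 0.5413 -0.0206] [-0.0286 -0.056 ]
spin2 [ 0.5384 -0.0631] [-0.0209 -0.0978]
knob [0.4853 0.1   ] [-0.1126  0.0471]
knobs [0.4873 0.1035] [-0.1115  0.051 ]
piv [0.5631 0.0864] [-0.0339  0.0531]
railhole R [ 0.6074 -0.0771] [ 0.0494 -0.0944]
railhole L [0.6455 0.0995] [0.0427 0.0861]
raillowR [ 0.5972 -0.1029] [ 0.0459 -0.1219]
(array([0.4845, 0.0997, 0.0477]), np.float64(0.000884220482177478)) (array([ 0.5418, -0.0199,  0.0453]), np.float64(0.00026517148010471046))
```

```bash
python3 - <<'E'
from h import *
np.set_printoptions(precision=4,suppress=True)
r1=[(172,160),(246,166),(320,170),(394,176),(469,180),(543,185),(618,190),(693,195)]
r5=[(134,401),(213,406),(290,412),(368,417),(447,424),(525,429),(603,434)]
sc=[(355,178),(387,208),(421,238),(459,271),(497,304),(536,340),(577,376),(621,413)]
A=np.array([cast("top",T(*p),.012)[:2] for p in r1]);B=np.array([cast("top",T(*p),.012)[:2] for p in r5]);C=np.array([cast("scene",S(*p),.012)[:2] for p in sc])
for X in(A,B,C):
    d=X[-1]-X[0];print("yaw",np.arctan2(d[0],-d[1])-0, "spacing",np.linalg.norm(d)/(len(X)-1),X[0],X[-1])
yaw=-0.21
for yaw in(-.2,-.21,-.22):
    R=np.array([[np.cos(yaw),-np.sin(yaw)],[np.sin(yaw),np.cos(yaw)]])
    print(yaw,[ (R.T@p) for p in (A[0],A[-1],B[0],B[-1],C[0],C[-1])])
    for n,p,z in [("scene",S(742,395),.012),("scene",S(368,545),.012),("top",T(735,100),.012),("top",T(722,475),.012),("top",T(205,265),.039),("top",T(181,462),.047)]: print(R.T@cast(n,p,z)[:2])
E
```

```text
yaw -0.20672837297555052 spacing 0.027514001134433735 [0.625  0.0959] [ 0.5854 -0.0926]
yaw -0.2078037071649372 spacing 0.02742408748127111 [0.5272 0.1163] [ 0.4932 -0.0447]
yaw -0.20481712167587915 spacing 0.027465774888350367 [0.6276 0.097 ] [ 0.5885 -0.0912]
-0.2 [array([0.5934, 0.2182]), array([0.5922, 0.0256]), array([0.4936, 0.2188]), array([0.4923, 0.0542]), array([0.5959, 0.2198]), array([0.5949, 0.0275])]
[0.6382 0.0128]
[0.4809 0.0132]
[0.6351 0.011 ]
[0.4794 0.0124]
[0.5347 0.1965]
[0.4549 0.1941]
-0.21 [array([0.5912, 0.2241]), array([0.5919, 0.0315]), array([0.4913, 0.2237]), array([0.4917, 0.0591]), array([0.5936, 0.2257]), array([0.5946, 0.0334])]
[0.638  0.0192]
[0.4808 0.0181]
[0.635  0.0173]
[0.4793 0.0172]
[0.5327 0.2018]
[0.4529 0.1986]
-0.22 [array([0.589, 0.23 ]), array([0.5915, 0.0374]), array([0.4891, 0.2286]), array([0.4911, 0.0641]), array([0.5913, 0.2316]), array([0.5943, 0.0394])]
[0.6378 0.0255]
[0.4806 0.0229]
[0.6347 0.0237]
[0.4791 0.022 ]
[0.5306 0.2071]
[0.4509 0.2032]
```

```bash
cat >> h.py <<'E'
yaw=-.206;c=np.array([.5761,.0288])
R=np.array([[np.cos(yaw),-np.sin(yaw)],[np.sin(yaw),np.cos(yaw)]])
W=lambda x,y:R@np.array([x,y])+c
L=lambda w:R.T@(np.array(w)[:2]-c)
def tool():
    from scipy.spatial.transform import Rotation as Q
    o=bot.get_obs();q=o["tool_rot"];M=Q.from_quat([q[1],q[2],q[3],q[0]]).as_matrix();return o,M
def go(x,y,z):
    "delta in tool axes to plate point x,y, world z; and turn to plate-aligned"
    o,M=tool();d=np.r_[W(x,y),z]-o["eef_pos"];a=np.arctan2(M[1,0],M[0,0])
    print("t",o["t"],"at",L(o["eef_pos"]).round(4),o["eef_pos"][2].round(4),"toolyaw",a.round(3),"turn",round(a-yaw,3),"delta now",(M.T@d).round(4),"F",o["contact_force"].round(1))
E
python3 - <<'E'
from h import *
print("paper tip",tri((283,163),(267,180)))
print("cams",ray("top",(0,0))[0],ray("scene",(0,0))[0])
print("shelf corner if z=.4,.6,.8",[cast("top",(207,241),z) for z in(.3,.5,.7)])
print("bush",W(0,0),L(cast("top",(334,259),.02)),"gauge",L(cast("top",(346,206),.01)))
go(-.085,-.0765,.1)
E
```

```text
paper tip (array([0.57443778, 0.00120183, 0.14685619]), np.float64(0.01717761460600467))
cams [0.09534091 0.05592186 0.84157962] [ 0.07589376 -0.54668925  0.52917179]
shelf corner if z=.4,.6,.8 [array([0.37200659, 0.10920057, 0.3       ]), array([0.26983669, 0.08952527, 0.5       ]), array([0.16766679, 0.06984997, 0.7       ])]
bush [0.5761 0.0288] [-0.10252406 -0.16950492] gauge [ 0.03124517 -0.19632475]
t 0.1 at [-0.1587 -0.6895] 0.2304 toolyaw 0.428 turn 0.634 delta now [ 0.4224 -0.4501  0.1311] F [-0.4  0.6 -1. ]
```

```bash
python3 - <<'E'
from h import *
def proj(n,P):
    i=bot.camera_info(n);V=i["view"];f=210/np.tan(np.radians(i["vertical_fov"])/2);p=V[:3,:3]@P+V[:3,3];return (i["cx"]-f*p[0]/p[2],i["cy"]+f*p[1]/p[2])
for nm,px in(("greycorner",(207,241)),("paperBR",(267,180)),("greyTR",(208,182)),("greyFL",(128,232))):
    for z in(.05,.1,.2,.3,.35,.4,.45,.5,.6):
        P=cast("top",px,z);print(nm,P.round(3),np.round(proj("scene",P)))
print("tin",cast("scene",(252,175),.03))
E
```

```text
greycorner [0.5   0.134 0.05 ] [213. 197.]
greycorner [0.474 0.129 0.1  ] [201. 182.]
greycorner [0.423 0.119 0.2  ] [175. 145.]
greycorner [0.372 0.109 0.3  ] [141. 100.]
greycorner [0.346 0.104 0.35 ] [121.  73.]
greycorner [0.321 0.099 0.4  ] [98. 41.]
greycorner [0.295 0.094 0.45 ] [72.  5.]
greycorner [0.27 0.09 0.5 ] [ 40. -38.]
greycorner [0.219 0.08  0.6  ] [ -42. -149.]
paperBR [ 0.63  -0.003  0.05 ] [301. 199.]
paperBR [0.596 0.001 0.1  ] [288. 183.]
paperBR [0.529 0.008 0.2  ] [258. 146.]
paperBR [0.461 0.016 0.3  ] [220. 100.]
paperBR [0.427 0.019 0.35 ] [197.  73.]
paperBR [0.394 0.023 0.4  ] [171.  41.]
paperBR [0.36  0.027 0.45 ] [141.   4.]
paperBR [0.326 0.031 0.5  ] [106. -39.]
paperBR [0.259 0.038 0.6  ] [  13. -151.]
greyTR [0.641 0.124 0.05 ] [265. 176.]
greyTR [0.607 0.12  0.1  ] [254. 162.]
greyTR [0.538 0.111 0.2  ] [227. 129.]
greyTR [0.469 0.102 0.3  ] [194.  88.]
greyTR [0.434 0.098 0.35 ] [174.  62.]
greyTR [0.4   0.094 0.4  ] [150.  33.]
greyTR [0.365 0.09  0.45 ] [123.  -0.]
greyTR [0.331 0.085 0.5  ] [ 91. -40.]
greyTR [0.262 0.077 0.6  ] [   6. -146.]
greyFL [0.54 0.29 0.05] [189. 167.]
greyFL [0.512 0.275 0.1  ] [179. 154.]
greyFL [0.456 0.245 0.2  ] [156. 122.]
greyFL [0.4   0.216 0.3  ] [127.  83.]
greyFL [0.372 0.201 0.35 ] [110.  59.]
greyFL [0.344 0.186 0.4  ] [89. 31.]
greyFL [0.315 0.172 0.45 ] [65. -2.]
greyFL [0.287 0.157 0.5  ] [ 37. -40.]
greyFL [0.231 0.127 0.6  ] [ -38. -143.]
tin [0.64644837 0.17996106 0.03      ]
```

```bash
python3 - <<'E'
import cv2
a=cv2.imread("pics/scene0.png")[0:215,0:300]; cv2.imwrite("pics/s2.png",cv2.resize(a,None,fx=2.6,fy=2.6,interpolation=cv2.INTER_CUBIC))
E
```

```text
(no output)
```

View pics/s2.png

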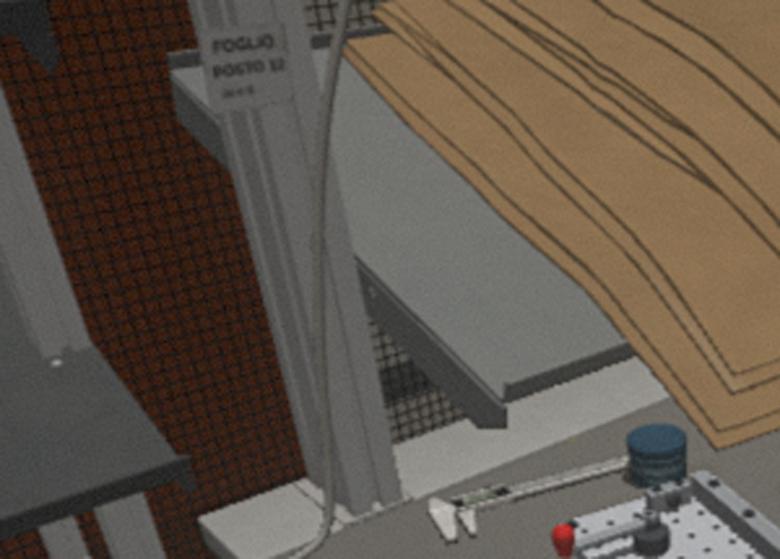

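```bash
python3 - <<'E'
from h import *
for a,b in(((193.5,152),(203,231)),((193.5,163),(206,240)),((193.5,152),(206,240)),((275,170),(267,180)),((280,150),(265,178))): print(a,b,tri(a,b))
print(cast("scene",(150,192),0),cast("top",(80,310),0))
E
```

```text
(193.5, 152) (203, 231) (array([0.46188298, 0.12718244, 0.169304  ]), np.float64(0.005718089958881811))
(193.5, 163) (206, 240) (array([0.45617891, 0.12494855, 0.14780373]), np.float64(0.007828762596509052))
(193.5, 152) (206, 240) (array([0.45100211, 0.12113353, 0.17067468]), np.float64(0.02005412484573167))
(275, 170) (267, 180) (array([0.56722718, 0.00450266, 0.14033634]), np.float64(0.0032247001259317057))
(280, 150) (265, 178) (array([0.56596638, 0.00462146, 0.17322891]), np.float64(0.025122749415394354))
[0.44851839 0.3311022  0.        ] [0.40796655 0.39048751 0.        ]
```

```bash
echo '[0.037, -0.028, -0.007, 0, 0.5, 0.037, -0.028, -0.007, 0, 0.5, 0.037, -0.028, -0.007, 0, 0.5, 0.037, -0.028, -0.007, 0, 0.5, 0.037, -0.028, -0.007, 0, 0.5, 0.037, -0.028, -0.007, 0, 0.5, 0.037, -0.028, -0.007, 0, 0.5, 0.037, -0.028, -0.007, 0, 0.5, 0.037, -0.028, -0.007, 0, 0.5, 0.037, -0.028, -0.007, 0, 0.5, 0, 0, 0, 0.13, 0.5, 0, 0, 0, 0.13, 0.5, 0, 0, 0, 0.13, 0.5, 0, 0, 0, 0.13, 0.5, 0, 0, 0, 0.11, 0.5, 0, 0, 0, 0, 0.5]' | python3 nudge.py
python3 - <<'E'
from h import *
import cv2
go(-.085,-.0765,.1)
o,M=tool();np.savez("w1.npz",M=M,p=o["eef_pos"])
a=bot.read_camera("wrist");cv2.imwrite("pics/w1.png",a)
cv2.imwrite("pics/w1b.png",cv2.resize(a,None,fx=1.4,fy=1.4,interpolation=cv2.INTER_CUBIC))
E
```

```text
t: 1.7
eef_pos: [0.5003, -0.2058, 0.3009]
tool_rot: [-0.0, 0.995, -0.101, -0.0]
contact_force: [0.3, -0.3, -0.6]
gripper_width: 0.5
grasp_force: 0.0
t 1.7 at [-0.0262 -0.2451] 0.3009 toolyaw -0.203 turn 0.003 delta now [-0.0581 -0.1688  0.201 ] F [ 0.3 -0.3 -0.6]
```

View pics/w1b.png

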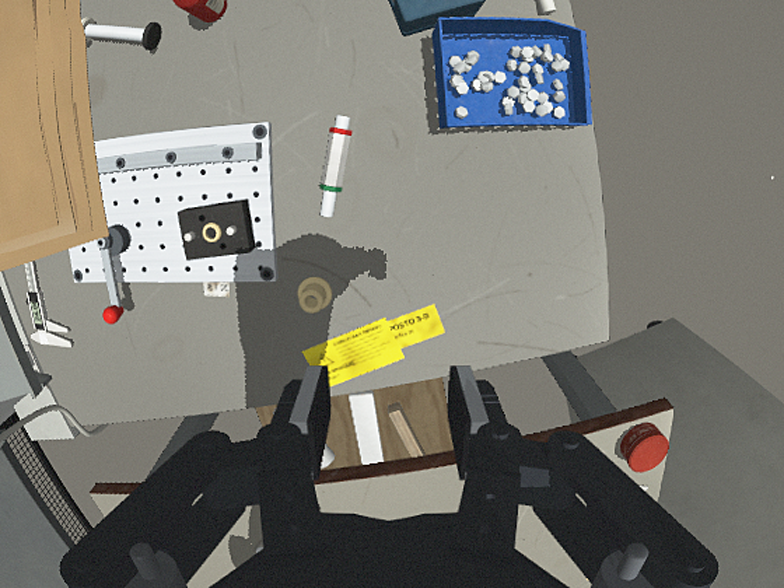

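The wrist picture shows block (215,230), lever pivot (115,240), knob (113,314) in the enlarged frame. The paper corner at about (104,235) hides the plate's stop corner. I'll triangulate that corner from wrist + top, wrist + scene, and check known points.

```bash
cat >> h.py <<'E'
def wray(f,p):
    s=np.load(f);i=bot.camera_info("wrist");fl=210/np.tan(np.radians(i["vertical_fov"])/2)
    dx,dy=p[0]-i["cx"],p[1]-i["cy"];r=np.hypot(dx,dy);th=r/fl
    v=np.array([np.sin(th)*dx/r,-np.sin(th)*dy/r,-np.cos(th)]);H=i["hand_eye"]
    return s["M"]@H[:3,3]+s["p"], s["M"]@H[:3,:3]@v
def wcast(f,p,z):
    o,d=wray(f,p);return o+d*(z-o[2])/d[2]
def tri2(a,b):
    (o1,d1),(o2,d2)=a,b;s=np.linalg.lstsq(np.c_[d1,-d2],o2-o1,rcond=None)[0]
    p,q=o1+d1*s[0],o2+d2*s[1];return ((p+q)/2).round(3),np.linalg.norm(p-q).round(3)
E
python3 - <<'E'
from h import *
k=lambda u,v:(u/1.4-.15,v/1.4-.15)
f="w1.npz"
for z in(.032,):print("rail hole R",L(wcast(f,k(228,153),z)),"L",L(wcast(f,k(121,162),z)))
for p in((272,122),(274,281),(71,284)):print("plate corner",L(wcast(f,k(*p),.012)))
print("piv?",L(wcast(f,k(105,242),.039)),"knob",L(wcast(f,k(113,314),.05)))
B=np.array([wcast(f,k(*p),.034)[:2] for p in((178,209),(250,200),(257,247),(190,258))]);print("block",[L(b).round(4) for b in B],L(B.mean(0)))
w=wray(f,k(104,235))
print("paper: w-top",tri2(w,ray("top",(265.8,183))),"w-scene",tri2(w,ray("scene",(277,171))),tri2(w,ray("scene",(139,8))))
w=wray(f,k(8,270))
E
```

```text
rail hole R [ 0.05258388 -0.09561629] L [0.05410387 0.0246436 ]
plate corner [ 0.07976903 -0.13410361]
plate corner [-0.07894262 -0.12855551]
plate corner [-0.08144523  0.13563665]
piv? [-0.0267093   0.05158547] knob [-0.10312741  0.04939274]
block [array([ 0.002 , -0.0398]), array([ 0.0073, -0.116 ]), array([-0.038, -0.12 ]), array([-0.0477, -0.0477])] [-0.01908145 -0.08087267]
paper: w-top (array([0.569, 0.008, 0.134]), np.float64(0.006)) w-scene (array([0.572, 0.009, 0.135]), np.float64(0.004)) (array([ 0.459, -0.078,  0.396]), np.float64(0.298))
```

```bash
echo '[0.008, -0.026, 0.035, 0.003, 0.5, 0.008, -0.026, 0.035, 0, 0.5, 0.008, -0.026, 0.035, 0, 0.5, 0.008, -0.026, 0.035, 0, 0.5, 0.007, -0.026, 0.035, 0, 0.5, 0.007, -0.026, 0.035, 0, 0.5, 0, 0, 0.03, 0, 0.5, 0, 0, 0, 0, 0.5]' | python3 nudge.py
python3 - <<'E'
from h import *
go(.02,-.06,.06)
f="w1.npz";k=lambda u,v:(u/1.4-.15,v/1.4-.15)
print("paper edge",[L(wcast(f,k(*p),.135)).round(3) for p in((104,235),(52,252),(2,270),(98,160),(88,60))])
E
```

```text
t: 2.55
eef_pos: [0.5742, -0.0614, 0.0572]
tool_rot: [0.0, 0.995, -0.1, -0.004]
contact_force: [-0.6, -0.4, 0.8]
gripper_width: 0.502
grasp_force: 0.0
t 2.55 at [ 0.0166 -0.0887] 0.0572 toolyaw -0.201 turn 0.005 delta now [ 0.0036 -0.0286 -0.0028] F [-0.6 -0.4  0.8]
paper edge [array([-0.001, -0.019]), array([-0.013,  0.044]), array([-0.027,  0.119]), array([ 0.059, -0.02 ]), array([ 0.141, -0.013])]
```

```bash
for i in 1 2 3; do :; done; echo '[0, -0.01, 0, 0, 0.5, 0, -0.01, 0, 0, 0.5, 0, 0, 0, 0, 0.5]' | python3 nudge.py
```

```text
t: 2.85
eef_pos: [0.5831, -0.0408, 0.0633]
tool_rot: [-0.001, 0.995, -0.101, 0.002]
contact_force: [0.6, -0.2, -0.0]
gripper_width: 0.498
grasp_force: 0.0
```

```bash
echo '[0, -0.006, 0, 0, 0.5, 0, 0, 0, 0, 0.5]' | python3 nudge.py | egrep "eef|contact"; echo '[0, -0.006, 0, 0, 0.5, 0, 0, 0, 0, 0.5]' | python3 nudge.py| egrep "eef|contact"
```

```text
eef_pos: [0.5832, -0.0363, 0.0623]
contact_force: [-0.8, -0.2, -0.2]
eef_pos: [0.5841, -0.0303, 0.0615]
contact_force: [-0.2, 0.1, -0.3]
```

```bash
echo '[0, -0.006, 0, 0, 0.5, 0, 0, 0, 0, 0.5]' | python3 nudge.py | egrep "eef|contact"
```

```text
eef_pos: [0.5852, -0.0242, 0.0613]
contact_force: [-0.4, 0.6, 0.3]
```

```bash
echo '[0, -0.006, 0, 0, 0.5, 0, 0, 0, 0, 0.5]' | python3 nudge.py | egrep "eef|contact"
```

```text
eef_pos: [0.5865, -0.0183, 0.0613]
contact_force: [-0.3, 0.4, 0.9]
```

```bash
echo '[0, -0.006, 0, 0, 0.5, 0, 0, 0, 0, 0.5]' | python3 nudge.py | egrep "eef|contact"
```

```text
eef_pos: [0.5877, -0.0124, 0.0613]
contact_force: [0.5, -0.6, -0.1]
```

```bash
echo '[0, -0.006, 0, 0, 0.5, 0, 0, 0, 0, 0.5]' | python3 nudge.py | egrep "eef|contact"
```

```text
eef_pos: [0.5889, -0.0065, 0.0614]
contact_force: [-0.0, 1.2, -0.3]
```

```bash
echo '[0, -0.006, 0, 0, 0.5, 0, 0, 0, 0, 0.5]' | python3 nudge.py | egrep "eef|contact"; python3 - <<'E'
from h import *
import cv2
go(.02,-.06,.06)
a=bot.read_camera("wrist");b=bot.read_camera("scene")[60:290,120:400];cv2.imwrite("pics/p1.png",np.hstack([cv2.resize(a,(400,300)),cv2.resize(b,(365,300))]))
E
```

```text
eef_pos: [0.5901, -0.0007, 0.0614]
contact_force: [1.0, 0.4, -0.7]
t 4.25 at [ 0.0198 -0.026 ] 0.0614 toolyaw -0.204 turn 0.002 delta now [0.0002 0.034  0.0014] F [ 1.   0.4 -0.7]
```

View pics/p1.png

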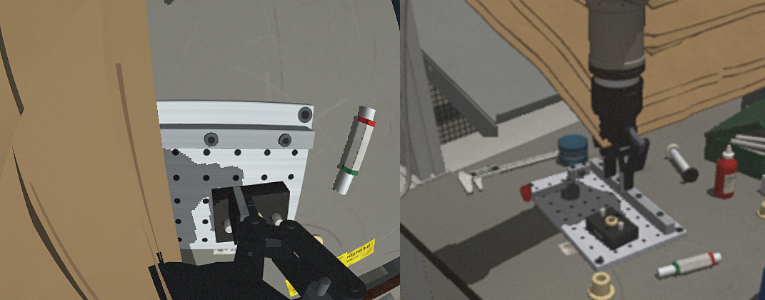

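The paper passes through the gripper without any force, so the overhanging sheet doesn't block anything. The block and lever are still untouched. Next I'll go behind the block's −x face.

```bash
echo '[-0.032, 0.018, 0, 0, 0.5, -0.032, 0.018, 0, 0, 0.5, -0.032, 0.017, 0, 0, 0.5, 0, 0, 0, 0, 0.5, 0, 0, 0.022, 0, 0.5, 0, 0, 0.02, 0, 0.5, 0, 0, 0, 0, 0.5]' | python3 nudge.py | egrep "eef|contact"
python3 - <<'E'
from h import *
go(-.016,-.079,.019)
E
```

```text
eef_pos: [0.484, -0.0342, 0.0177]
contact_force: [-1.2, 0.1, -0.4]
t 5.05 at [-0.0773 -0.0805] 0.0177 toolyaw -0.205 turn 0.001 delta now [ 0.0612 -0.0015 -0.0015] F [-1.2  0.1 -0.4]
```

```bash
echo '[0.012, 0, 0, 0, 0.5, 0.012, 0, 0, 0, 0.5, 0.01, 0, 0, 0, 0.5, 0.008, 0, 0, 0, 0.5, 0.006, 0, 0, 0, 0.5, 0.006, 0, 0, 0, 0.5, 0, 0, 0, 0, 0.5]' | python3 nudge.py | egrep "eef|contact"
echo '[0.003, 0, 0, 0, 0.5, 0.003, 0, 0, 0, 0.5, 0, 0, 0, 0, 0.5]' | python3 nudge.py | egrep "eef|contact"
python3 - <<'E'
from h import *
go(-.016,-.079,.019)
E
```

```text
eef_pos: [0.5393, -0.0454, 0.0195]
contact_force: [0.5, -0.3, -0.1]
eef_pos: [0.5443, -0.0464, 0.0193]
contact_force: [-1.0, 0.3, 0.2]
t 6.05 at [-0.0158 -0.0801] 0.0193 toolyaw -0.205 turn 0.001 delta now [-0.0002 -0.0011  0.0003] F [-1.   0.3  0.2]
```

```bash
echo '[0.002, 0, 0, 0, 0.5, 0, 0, 0, 0, 0.5]' | python3 nudge.py | egrep "eef|contact"
echo '[0.002, 0, 0, 0, 0.5, 0, 0, 0, 0, 0.5]' | python3 nudge.py | egrep "eef|contact"
python3 - <<'E'
from h import *
import cv2
go(-.016,-.079,.019)
a=bot.read_camera("top")[165:255,195:325];cv2.imwrite("pics/t2.png",cv2.resize(a,None,fx=5,fy=5,interpolation=cv2.INTER_CUBIC))
E
```

```text
eef_pos: [0.5445, -0.0465, 0.0191]
contact_force: [-5.5, 0.7, 3.1]
eef_pos: [0.5445, -0.0466, 0.0188]
contact_force: [-9.1, 2.6, 7.4]
t 6.45 at [-0.0155 -0.0803] 0.0188 toolyaw -0.205 turn 0.001 delta now [-0.0005 -0.0013 -0.0002] F [-9.1  2.6  7.4]
```

View pics/t2.png

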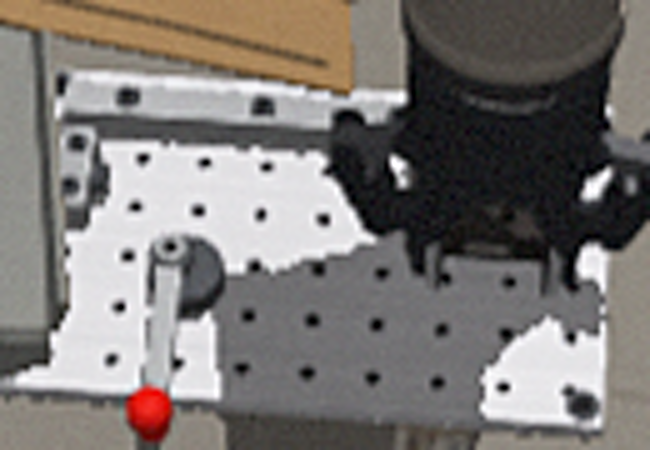

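```bash
echo '[-0.02, 0, 0, 0, 0.3, 0, 0, -0.045, 0, 0.1, 0.018, 0.022, -0.015, 0, 0.1, 0.018, 0.022, 0, 0, 0.1, 0.018, 0.022, 0, 0, 0.1, 0, 0, 0, -0.143, 0.1, 0, 0, 0, -0.143, 0.1, 0, 0, 0, -0.143, 0.1, 0, 0, 0, -0.143, 0.1, 0, 0, 0, -0.143, 0.1, 0, 0, 0, -0.143, 0.1, 0, 0, 0, -0.143, 0.1, 0, 0, 0, -0.143, 0.1, 0, 0, 0, -0.143, 0.1, 0, 0, 0, -0.143, 0.1, 0, 0, 0, -0.143, 0.1, 0, 0, 0, 0, 0.1]' | python3 nudge.py | egrep "eef|contact|width"
python3 - <<'E'
from h import *
go(.018,-.145,.019)
E
```

```text
eef_pos: [0.568, -0.1191, 0.0793]
contact_force: [0.2, -0.2, -0.8]
gripper_width: 0.099
t 8.2 at [ 0.0224 -0.1465] 0.0793 toolyaw 1.368 turn 1.574 delta now [ 0.0014 -0.0044  0.0603] F [ 0.2 -0.2 -0.8]
```

```bash
echo '[0, -0.004, 0.03, 0, 0.1, 0, 0, 0.03, 0, 0.1, 0, 0, 0, 0, 0.1, 0.012, 0, 0, 0, 0.1, 0.012, 0, 0, 0, 0.1, 0.012, 0, 0, 0, 0.1, 0.012, 0, 0, 0, 0.1, 0.012, 0, 0, 0, 0.1, 0.012, 0, 0, 0, 0.1, 0.012, 0, 0, 0, 0.1, 0.012, 0, 0, 0, 0.1, 0.012, 0, 0, 0, 0.1, 0.01, 0, 0, 0, 0.1, 0.008, 0, 0, 0, 0.1, 0, 0, 0, 0, 0.1]' | python3 nudge.py | egrep "eef|contact|width"
python3 - <<'E'
from h import *
go(.018,.0087,.019)
E
```

```text
eef_pos: [0.5894, 0.0078, 0.0193]
contact_force: [0.7, -0.2, -0.6]
gripper_width: 0.102
t 9.7 at [ 0.0173 -0.0178] 0.0193 toolyaw 1.37 turn 1.576 delta now [0.0265 0.0009 0.0004] F [ 0.7 -0.2 -0.6]
```

```bash
echo '[0.007, 0, 0, 0, 0.1, 0.006, 0, 0, 0, 0.1, 0.005, 0, 0, 0, 0.1, 0.003, 0, 0, 0, 0.1, 0, 0, 0, 0, 0.1]' | python3 nudge.py | egrep "eef|contact"
echo '[0.003, 0, 0, 0, 0.1, 0, 0, 0, 0, 0.1]' | python3 nudge.py | egrep "eef|contact"
echo '[0.002, 0, 0, 0, 0.1, 0, 0, 0, 0, 0.1]' | python3 nudge.py | egrep "eef|contact"
python3 - <<'E'
from h import *
go(.018,.0087,.019)
E
```

```text
eef_pos: [0.5935, 0.0269, 0.0193]
contact_force: [0.1, 0.1, 0.6]
eef_pos: [0.5941, 0.0292, 0.0194]
contact_force: [0.5, -0.5, -0.7]
eef_pos: [0.5945, 0.0309, 0.0193]
contact_force: [0.0, -0.7, 0.4]
t 10.6 at [0.0175 0.0059] 0.0193 toolyaw 1.368 turn 1.574 delta now [0.0028 0.0005 0.0003] F [ 0.  -0.7  0.4]
```

```bash
echo '[0.002, 0, 0, 0, 0.1, 0, 0, 0, 0, 0.1]' | python3 nudge.py | egrep "eef|contact"
echo '[0.002, 0, 0, 0, 0.1, 0, 0, 0, 0, 0.1]' | python3 nudge.py | egrep "eef|contact"
python3 - <<'E'
from h import *
go(.018,.0087,.019)
E
```

```text
eef_pos: [0.5949, 0.0331, 0.0193]
contact_force: [-0.2, -2.1, 0.4]
eef_pos: [0.595, 0.0335, 0.0193]
contact_force: [-1.2, -4.0, 2.2]
t 11.0 at [0.0175 0.0085] 0.0193 toolyaw 1.367 turn 1.573 delta now [0.0002 0.0005 0.0003] F [-1.2 -4.   2.2]
```

```bash
echo '[0.002, 0, 0, 0, 0.1, 0, 0, 0, 0, 0.1]' | python3 nudge.py | egrep "eef|contact"
echo '[-0.02, 0, 0, 0, 0.1, -0.03, 0, 0, 0, 0.1, -0.03, 0, -0.02, 0, 0.1, 0, 0, -0.04, 0, 0.1, 0, 0, 0, 0, 0.1]' | python3 nudge.py | egrep "eef|contact"
python3 - <<'E'
from h import *
import cv2
go(0,0,.1)
a=bot.read_camera("scene")[165:270,205:345];b=bot.read_camera("top")[165:255,195:325]
A=cv2.resize(a,(400,300),interpolation=cv2.INTER_CUBIC);B=cv2.resize(b,(400,277),interpolation=cv2.INTER_CUBIC)
cv2.imwrite("pics/s3.png",np.vstack([cv2.resize(a,None,fx=5.5,fy=5.5,interpolation=cv2.INTER_CUBIC)]))
E
```

```text
eef_pos: [0.595, 0.0335, 0.0193]
contact_force: [-2.0, -9.1, 6.0]
eef_pos: [0.5829, -0.0415, 0.0838]
contact_force: [-0.1, -0.5, 0.8]
t 11.7 at [ 0.021  -0.0675] 0.0838 toolyaw 1.366 turn 1.572 delta now [ 0.0675 -0.0208 -0.0162] F [-0.1 -0.5  0.8]
```

View pics/s3.png

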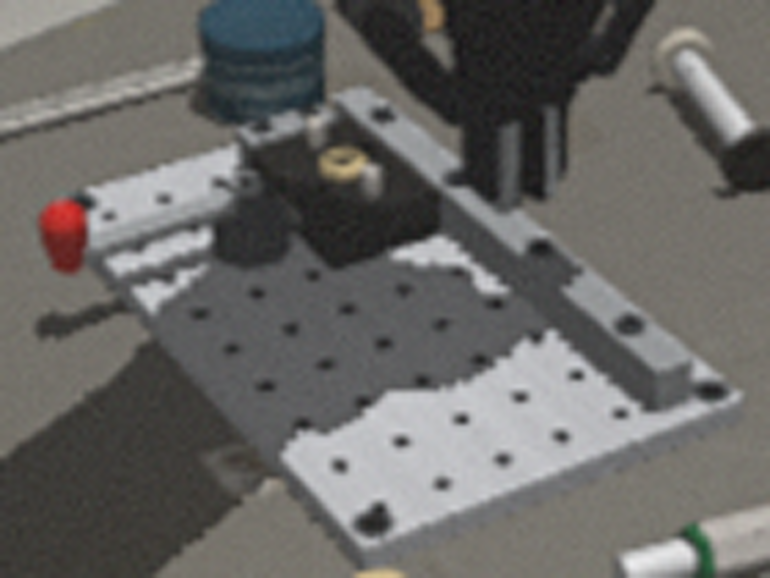

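The block sits in the corner against rail and stop: pins at (317,130) and (370,178), brass ring (343,163). I'll check squareness with the pins and the top camera.

```bash
python3 - <<'E'
from h import *
import cv2
def pins(n,box):
    im=bot.read_camera(n);x0,y0,x1,y1=box;g=cv2.cvtColor(im,cv2.COLOR_BGR2HSV)[y0:y1,x0:x1]
    m=((g[...,2]>110)&(g[...,1]<60)).astype(np.uint8)
    k,l,s,c=cv2.connectedComponentsWithStats(m);return [(s[i,4],*(c[i]+[x0,y0]).round(1)) for i in range(1,k) if 2<s[i,4]<40]
print(pins("scene",(254,183,282,206)))
a,b=[cast("scene",S(*p),.046)[:2] for p in((318,122),(371,171))]
d=L(a)-L(b);print(L(a),L(b),"yaw rel",-np.arctan2(d[0],d[1]))
go(-.015,.022,.1)
E
```

```text
[(np.int32(11), np.float64(272.0), np.float64(196.3))]
[0.01865671 0.07446316] [0.01758293 0.02965173] yaw rel -0.02395749925489469
t 11.85 at [ 0.0176 -0.0673] 0.0793 toolyaw 1.369 turn 1.575 delta now [ 0.0894 -0.0322 -0.0206] F [-0.5 -0.7 -0.9]
```

```bash
echo '[0, 0, 0, 0.143, 0.1, 0, 0, 0, 0.143, 0.1, 0, 0, 0, 0.143, 0.1, 0, 0, 0, 0.143, 0.1, 0, 0, 0, 0.143, 0.1, 0, 0, 0, 0.143, 0.1, 0, 0, 0, 0.143, 0.1, 0, 0, 0, 0.143, 0.1, 0, 0, 0, 0.143, 0.1, 0, 0, 0, 0.143, 0.1, 0, 0, 0, 0.143, 0.1, -0.034, -0.028, 0, 0, 0.1, -0.034, -0.028, 0, 0, 0.1, 0, -0.027, 0, 0, 0.1, 0, 0, 0.03, 0, 0.1, 0, 0, 0.03, 0, 0.1, 0, 0, 0, 0, 0.1]' | python3 nudge.py | egrep "eef|contact|width"
python3 - <<'E'
from h import *
go(-.0165,.018,.019)
E
```

```text
eef_pos: [0.5259, 0.054, 0.0153]
contact_force: [-1.0, 0.7, 0.2]
gripper_width: 0.099
t 13.55 at [-0.0543  0.0144] 0.0153 toolyaw -0.203 turn 0.003 delta now [ 0.0377 -0.0034 -0.004 ] F [-1.   0.7  0.2]
```

```bash
echo '[0.012, -0.003, -0.002, 0, 0.1, 0.01, 0, -0.002, 0, 0.1, 0.008, 0, 0, 0, 0.1, 0.003, 0, 0, 0, 0.1, 0.003, 0, 0, 0, 0.1, 0, 0, 0, 0, 0.1]' | python3 nudge.py | egrep "eef|contact"
echo '[0.002, 0, 0, 0, 0.1, 0, 0, 0, 0, 0.1]' | python3 nudge.py | egrep "eef|contact"
python3 - <<'E'
from h import *
go(-.0165,.018,.019)
E
```

```text
eef_pos: [0.5649, 0.0498, 0.0238]
contact_force: [-5.5, 0.1, 4.4]
eef_pos: [0.565, 0.0498, 0.0235]
contact_force: [-9.1, 1.6, 9.0]
t 14.35 at [-0.0152  0.0183] 0.0235 toolyaw -0.204 turn 0.002 delta now [-0.0013  0.0003  0.0045] F [-9.1  1.6  9. ]
```

```bash
echo '[-0.035, 0, 0, 0, 0.1, 0, 0, -0.03, 0, 0.3, 0, 0, -0.035, 0, 1.0, -0.024, -0.004, 0, 0, 1.0, -0.024, -0.004, 0, 0, 1.0, 0, 0, 0, 0, 1.0, 0, 0, 0, 0, 1.0, 0, 0, 0, 0, 1.0]' | python3 nudge.py | egrep "eef|contact|width"
python3 - <<'E'
from h import *
import cv2
go(-.098,.025,.027)
o,M=tool();np.savez("w2.npz",M=M,p=o["eef_pos"])
a=bot.read_camera("wrist");h=cv2.cvtColor(a,cv2.COLOR_BGR2HSV)
m=(((h[...,0]<6)|(h[...,0]>174))&(h[...,1]>180)&(h[...,2]>80)).astype(np.uint8)
k,l,s,c=cv2.connectedComponentsWithStats(m)
for i in range(1,k):
    if s[i,4]>60: print(s[i],c[i],L(wcast("w2.npz",c[i],.047)))
cv2.imwrite("pics/w2.png",cv2.resize(a,None,fx=1.4,fy=1.4))
E
```

```text
eef_pos: [0.4892, 0.0734, 0.0887]
contact_force: [0.3, -0.8, -0.1]
gripper_width: 0.997
t 15.15 at [-0.0942  0.0259] 0.0887 toolyaw -0.206 turn 0.0 delta now [-0.0039  0.001   0.0617] F [ 0.3 -0.8 -0.1]
[534  31  19  11  86] [543.22093023  34.98837209] [ 0.05825544 -0.16351917]
[227 239  30  32 668] [241.65568862 255.00449102] [-0.10454585  0.04872014]
```

View pics/w2.png

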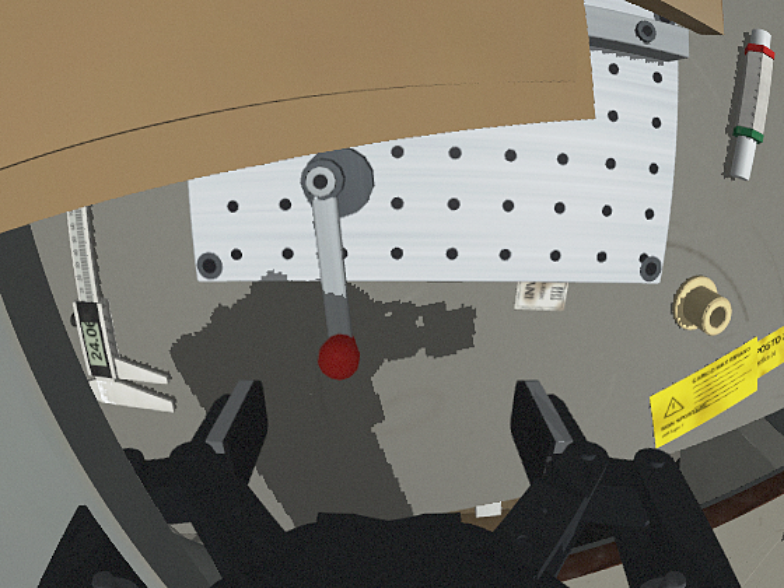

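```bash
echo '[-0.004, 0, 0.03, 0, 1.0, 0, 0, 0.031, 0, 1.0, 0, 0, 0, 0, 1.0, 0, 0.008, 0, 0, 1.0, 0, 0.008, 0, 0, 1.0, 0, 0.008, 0, 0, 1.0, 0, 0.008, 0, 0, 1.0, 0, 0.008, 0, 0, 1.0, 0, 0.008, 0, 0, 1.0, 0, 0.006, 0, 0, 1.0, 0, 0, 0, 0, 1.0]' | python3 nudge.py | egrep "eef|contact|width"
cat > knob.py <<'E'
from h import *
import cv2
go(0,0,.04)
o,M=tool();np.savez("w3.npz",M=M,p=o["eef_pos"])
h=cv2.cvtColor(bot.read_camera("wrist"),cv2.COLOR_BGR2HSV)
m=(((h[...,0]<6)|(h[...,0]>174))&(h[...,1]>180)&(h[...,2]>60)).astype(np.uint8)
k,l,s,c=cv2.connectedComponentsWithStats(m)
for i in range(1,k):
    if s[i,4]>60:
        p=L(wcast("w3.npz",c[i],.047));print(s[i,4],p.round(4),"theta",np.arctan2(.055-p[1],-.0265-p[0]).round(3))
E
python3 knob.py
```

```text
eef_pos: [0.4723, 0.0201, 0.0272]
contact_force: [0.2, -0.8, 1.0]
gripper_width: 1.002
t 16.3 at [-0.0998 -0.0297] 0.0272 toolyaw -0.207 turn -0.001 delta now [ 0.0998 -0.0298 -0.0129] F [ 0.2 -0.8  1. ]
1450 [-0.086   0.0043] theta 0.707
```

```bash
echo '[0, -0.006, 0, 0, 1.0, 0, 0, -0.035, 0, 1.0, 0, 0, -0.035, 0, 0.1, -0.02, -0.017, 0, 0, 0.1, 0, 0, 0, 0, 0.1, 0, 0, 0, 0, 0.1, 0, 0, 0, 0, 0.1, 0, 0, 0, 0, 0.1, 0, 0, 0.028, 0, 0.1, 0, 0, 0.028, 0, 0.1, 0, 0, 0, 0, 0.1]' | python3 nudge.py | egrep "eef|contact|width"
python3 knob.py
```

```text
eef_pos: [0.4558, 0.0472, 0.0385]
contact_force: [0.6, -0.4, 0.0]
gripper_width: 0.102
t 17.45 at [-0.1216 -0.0066] 0.0385 toolyaw -0.206 turn 0.0 delta now [ 0.1216 -0.0065 -0.0022] F [ 0.6 -0.4  0. ]
1530 [-0.0861  0.0041] theta 0.707
```

Push +x: TCP from −121.6 to about −45 first.

```bash
echo '[0.01, 0.001, 0, 0, 0.1, 0.01, 0, 0, 0, 0.1, 0.01, 0, 0, 0, 0.1, 0.01, 0, 0, 0, 0.1, 0.01, 0, 0, 0, 0.1, 0.01, 0, 0, 0, 0.1, 0.008, 0, 0, 0, 0.1, 0, 0, 0, 0, 0.1]' | python3 nudge.py | egrep "eef|contact|width"
python3 knob.py
```

```text
eef_pos: [0.527, 0.0332, 0.0424]
contact_force: [-0.2, -0.5, -1.6]
gripper_width: 0.098
t 18.3 at [-0.049  -0.0058] 0.0424 toolyaw -0.206 turn -0.0 delta now [ 0.049  -0.0058  0.0026] F [-0.2 -0.5 -1.6]
94 [ 0.0633 -0.1554] theta 1.974
```

```bash
echo '[0.004, 0, 0, 0, 0.1, 0.004, 0, 0, 0, 0.1, 0, 0, 0, 0, 0.1]' | python3 nudge.py | egrep "eef|contact"
echo '[0.004, 0, 0, 0, 0.1, 0, 0, 0, 0, 0.1]' | python3 nudge.py | egrep "eef|contact"
echo '[0.003, 0, 0, 0, 0.1, 0, 0, 0, 0, 0.1]' | python3 nudge.py | egrep "eef|contact"
python3 knob.py
```

```text
eef_pos: [0.5328, 0.0324, 0.0415]
contact_force: [-1.8, 1.7, 2.0]
eef_pos: [0.5363, 0.0314, 0.0413]
contact_force: [-2.4, 3.4, 2.6]
eef_pos: [0.539, 0.0308, 0.0412]
contact_force: [-3.4, 3.0, 0.4]
t 19.05 at [-0.0367 -0.0056] 0.0412 toolyaw -0.205 turn 0.001 delta now [ 0.0367 -0.0056  0.0012] F [-3.4  3.   0.4]
79 [ 0.0659 -0.155 ] theta 1.985
```

```bash
for i in 1; do echo '[0.003, 0, 0, 0, 0.1, 0, 0, 0, 0, 0.1]' | python3 nudge.py | egrep "eef|contact"; done
echo '[0.002, 0, 0, 0, 0.1, 0, 0, 0, 0, 0.1]' | python3 nudge.py | egrep "eef|contact"
python3 knob.py
```

```text
eef_pos: [0.5417, 0.0302, 0.0412]
contact_force: [-3.9, 3.1, 3.5]
eef_pos: [0.5433, 0.0299, 0.0412]
contact_force: [-5.3, 5.0, 2.7]
t 19.5 at [-0.0323 -0.0056] 0.0412 toolyaw -0.205 turn 0.001 delta now [ 0.0323 -0.0056  0.0011] F [-5.3  5.   2.7]
76 [ 0.0668 -0.1554] theta 1.988
```

```bash
echo '[0.002, 0, 0, 0, 0.1, 0, 0, 0, 0, 0.1]' | python3 nudge.py | egrep "eef|contact"
echo '[0.002, 0, 0, 0, 0.1, 0, 0, 0, 0, 0.1]' | python3 nudge.py | egrep "eef|contact"
python3 knob.py
```

```text
eef_pos: [0.545, 0.0296, 0.0411]
contact_force: [-5.5, 3.6, 3.7]
eef_pos: [0.5466, 0.0294, 0.0411]
contact_force: [-6.7, 5.0, 4.5]
t 19.95 at [-0.029  -0.0054] 0.0411 toolyaw -0.204 turn 0.002 delta now [ 0.029  -0.0054  0.001 ] F [-6.7  5.   4.5]
73 [ 0.0674 -0.1555] theta 1.991
```

```bash
python3 - <<'E'
from h import *
import cv2
a=bot.read_camera("scene")[165:270,205:345];cv2.imwrite("pics/s4.png",cv2.resize(a,None,fx=5.5,fy=5.5,interpolation=cv2.INTER_CUBIC))
for n in("scene","top"):
    h=cv2.cvtColor(bot.read_camera(n),cv2.COLOR_BGR2HSV);m=(((h[...,0]<6)|(h[...,0]>174))&(h[...,1]>150)&(h[...,2]>60)).astype(np.uint8)
    k,l,s,c=cv2.connectedComponentsWithStats(m)
    for i in range(1,k):
        if s[i,4]>12 and 190<c[i][0]<330 and 160<c[i][1]<270: print(n,s[i],L(cast(n,c[i],.047)))
E
```

```text
scene [269 205   9  12  73] [-0.01017887 -0.02061679]
```

View pics/s4.png

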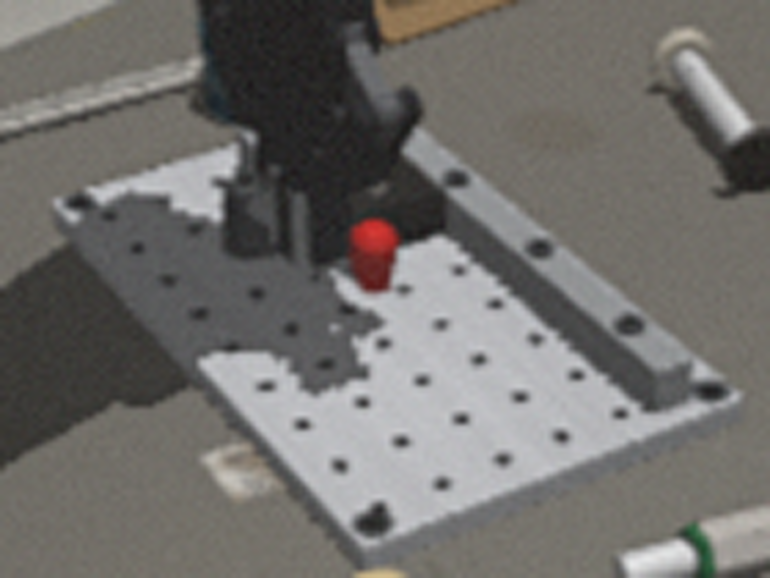

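The red knob is at crop (373,255), plate (−10, −21), which matches the lever at about 1.75. One more small firm push to confirm the limit.

```bash
echo '[0.002, 0, 0, 0, 0.1, 0, 0, 0, 0, 0.1]' | python3 nudge.py | egrep "eef|contact"
echo '[0.002, 0, 0, 0, 0.1, 0, 0, 0, 0, 0.1]' | python3 nudge.py | egrep "eef|contact"
echo '[0.002, 0, 0, 0, 0.1, 0, 0, 0, 0, 0.1]' | python3 nudge.py | egrep "eef|contact"
```

```text
eef_pos: [0.5471, 0.0295, 0.0408]
contact_force: [-9.6, 6.6, 6.9]
eef_pos: [0.5476, 0.0296, 0.0405]
contact_force: [-13.5, 7.1, 9.1]
eef_pos: [0.5478, 0.0295, 0.0402]
contact_force: [-18.2, 9.3, 12.8]
```

Hard stop reached: the force rises with no motion. I'll back off, raise the tool and check.

```bash
echo '[-0.02, -0.002, 0, 0, 0.1, -0.03, 0, 0, 0, 0.1, -0.02, 0, -0.02, 0, 0.1, 0, 0, -0.045, 0, 0.1, 0, 0.03, -0.03, 0, 0.1, 0, 0.04, -0.02, 0, 0.1, 0, 0.04, 0, 0, 0.1, 0, 0.04, 0, 0, 0.1, 0, 0, 0, 0, 0.1]' | python3 nudge.py | egrep "eef|contact"
python3 knob.py
python3 - <<'E'
from h import *
import cv2
n="scene";im=bot.read_camera(n);h=cv2.cvtColor(im,cv2.COLOR_BGR2HSV);m=(((h[...,0]<6)|(h[...,0]>174))&(h[...,1]>150)&(h[...,2]>60)).astype(np.uint8)
k,l,s,c=cv2.connectedComponentsWithStats(m)
for i in range(1,k):
    if s[i,4]>12 and 190<c[i][0]<330: print(n,s[i],L(cast(n,c[i],.047)))
b=cv2.imread("pics/s3.png");a=cv2.resize(im[165:270,205:345],None,fx=5.5,fy=5.5,interpolation=cv2.INTER_CUBIC)
cv2.imwrite("pics/s5.png",np.hstack([a[80:300,180:570],b[80:300,180:570]]))
E
```

```text
eef_pos: [0.4542, -0.1103, 0.1567]
contact_force: [-0.4, -0.1, -0.0]
t 21.65 at [-0.0909 -0.1611] 0.1567 toolyaw -0.215 turn -0.009 delta now [ 0.0892 -0.1623  0.1164] F [-0.4 -0.1 -0. ]
111 [ 0.0605 -0.1949] theta 1.906
407 [-0.0124 -0.0218] theta 1.752
scene [270 210   6   8  21] [-0.01664437 -0.03263926]
```

View pics/s5.png

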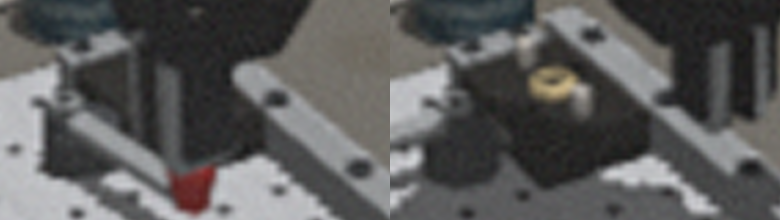

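Wrist measurement puts the knob at (−12.4, −21.8), θ = 1.75: closed. I'll move clear and check the block numerically by its ring and rear edges.

```bash
echo '[0, 0.045, -0.01, 0, 0.1, 0, 0.045, -0.01, 0, 0.1, 0, 0.045, -0.01, 0, 0.1, -0.03, 0.03, 0, 0, 0.1, 0, 0, 0, 0, 0.1]' | python3 nudge.py | egrep "eef|contact"
python3 - <<'E'
from h import *
import cv2
im=bot.read_camera("scene");old=cv2.imread("pics/s3.png")
new=cv2.resize(im[165:270,205:345],None,fx=5.5,fy=5.5,interpolation=cv2.INTER_CUBIC)
for nm,a in(("before",old),("after",new)):
    h=cv2.cvtColor(a,cv2.COLOR_BGR2HSV)[100:260,260:450]
    m=((h[...,0]>12)&(h[...,0]<35)&(h[...,1]>70)&(h[...,2]>90)).astype(np.uint8)
    y,x=np.nonzero(m);print(nm,"ring",len(x),x.mean()+260,y.mean()+100,L(cast("scene",S(x.mean()+260,y.mean()+100),.036)))
    m=((h[...,1]<60)&(h[...,2]>110)).astype(np.uint8)
    k,l,s,c=cv2.connectedComponentsWithStats(m);print([(s[i,4],(c[i]+[260,100]).round(1)) for i in range(1,k) if 60<s[i,4]<900])
E
```

```text
eef_pos: [0.3886, -0.2622, 0.1862]
contact_force: [-0.2, 1.0, -0.9]
before ring 1105 342.09592760181 163.2108597285068 [0.01883629 0.05554449]
[(np.int32(375), array([370.3, 174.1]))]
after ring 983 347.47202441505596 162.09867751780263 [0.02109886 0.05513426]
[(np.int32(460), array([375.9, 172.9])), (np.int32(295), array([299.3, 255.2]))]
```

```bash
python3 -c "
from station import bot
print(bot.hand_in())"
```

```text
the job is handed in; nothing more can be done
None
```

The job is handed in, with no verdict printed. By my last camera readings the block is home at about x = 21, y = 55 mm of the plate and the lever is closed at about 1.75 rad. I checked squareness only by pushing the block flat against the rail, and the robot ended clear of everything.

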